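# Hold a bulldog clip open around a record card

### The arm

A 6-joint arm with a two-finger parallel gripper is mounted at the origin on a cart in front of the work surface, level with it; the furniture and walls round the work are solid. World frame = base frame: x ahead of the robot, y to its left, z up, the work surface at z = 0. Lengths are in m, angles in degrees, forces in N, time in s.
With the tool pointing down it reaches from about 0.3 to 0.875 m from the base axis. Payload 6.4 kg.
Tool frame: the origin (TCP) lies midway between the tips of the shut fingers; the grasp point (between the pads) lies 19 mm behind it; z points along the fingers, y is the line along which they close (so a half turn about z gives the same grasp; the last joint's range is limited). The gripper opens to 88 mm and grips with 3 to 60 N. Pads are 18 mm wide; open, the fingers measure 123 mm over their backs; the gripper's body (75 mm by 187 mm) begins 45 mm behind the grasp point.
Start: joints at [-79.372, 10.359, 92.074, -0, 77.567, -11.82], TCP at [0.22, -0.531, 0.202] pointing down, gripper open.
Joint ranges: [-171.53, 171.53], [-51.25, 118.39], [17.06, 147.69], [-65.23, 245.23], [0, 150.52], [-178.68, 178.68]. Speed limits (degrees/s): [147.25, 147.25, 172.46, 180, 180, 180].

### API

Orientations are given as [roll, pitch, yaw] about the fixed x, y, z axes, in that order (R = Rz(yaw) Ry(pitch) Rx(roll)).
In Python, from rig import arm gives the robot as it stands.
- The arm moves only by the shell command python3 -m inch 'ROWS'. ROWS is JSON, a list of rows, each a list of 3 entries, a list of its own where there are three numbers: the shift along the world's x, y, z in mm, then the turn about the world's z in degrees, then the finger opening in mm, from 0 to 88.1. In form: [[[x, y, z], spin, grip], ...]. A call has 1 to 10 rows; each row is the pose to reach, as a shift and turn from the pose commanded when the call began; what a row does not reach only later rows make up. A row lasts 1/10 s, in which the tool goes at most 50 mm and 8.59 degrees, less where a joint would pass 70% of its speed; a pose out of reach is approached as far as the arm can. A call with a gripper value outside its range is refused whole. The fingers move at their own pace and stop on an object; the grip force is fixed at half the most. Time passes only in rows, so rows that repeat a pose let the fingers close. It gives the time, the measured TCP pose, the force, the opening and the grip force at its end, in the units of the state.
- arm.read_state(): the state, without advancing time (a new reading comes with each control period).
- arm.grab_frame(name): name is "scene" or "top" or "wrist"; returns a dict with "img" (420x560x3 uint8, red, green, blue), "K" (3x3 intrinsics, pixels), "position" and "attitude" of the camera in the world. Camera axes: x right, y up, looking along -z (the intrinsics and any distortion apply to the point x, -y, -z); pixel columns grow to the right and rows downward; lengths in m; the calibration is good to about 2 mm. A picture is of the moment at which its call begins. There is no depth.
- arm.job_done(): hands the job in; it is judged then, once.
The state is a dict: "clock": time; "joint_positions": joint angles; "qvel": joint speeds; "tau": joint torques, N m; "tcp_pos": TCP position; "eef_rot": TCP orientation; "force": force on the tool from outside, world axes, zero at the start; "torque": the same for the moment, N m; "width": finger opening in m; "gripper_force": force on a finger pad.
Only numpy, scipy, OpenCV 4.12 (cv2) and the standard library are available. Lean on these libraries where they do the work, as an engineer would, in place of code of your own. Each camera call takes 0.05 s, during which the arm holds its last target. There are 200 camera calls.

### The job

Squeeze the levers of the bulldog clip to take it off the old record card, the wide one, and carry it squeezed open to the new record card, the tall one; lower it over the middle of that card's top edge, square to it, one jaw in front and one behind, until the jaw ends are about two centimetres below the edge. Finish while still holding it there wide open, touching neither face of the card, so that I can slip a print in beside it. Do not bite or knock the tall card, do not shift either card stand, and leave the other things where they are.

Things in the scene. Friction and masses are not known exactly. Their poses are not given: they have to be found in the camera images.
- clip: Steel bulldog clip, about 70 g, 78 mm wide along its hinge, jaws down, two lever wings up. Origin on the hinge pin at mid width; z up, y along the hinge, x the way the jaws open. At the start it is shut on the wide card's top edge, square to it, up to 35 mm off the card's middle, jaw ends 15 to 20 mm below the edge. A card edge may come up to 10 mm below the origin before it meets the spring.
- clip_mouth (a point): Mid point between the clip's two jaw ends, 40 mm below the clip's origin along its z; axes as the clip's. The jaws are 74 mm wide along y.
- clip_grip (a point): Mid point between the clip's two lever ends, 44.5 mm above its origin. Pinch the lever ends here from above, along the clip's x. Shut, they stand 50 mm apart over all; the wings are 33 mm wide along y and slope down inward to the hinge. Squeezed to the stop the wings are upright and nearly parallel, 16 mm over all, ends 50 mm above the origin. It shuts by its spring when let go.
- clip_front (a joint): Angle (rad) of the clip's half on its -x side: 0 shut on a card, 0.36 squeezed to its stop. Each jaw end stands 1.2 mm + 40 mm x sin(angle) from the clip's middle plane: gape 31 mm fully open, 18 mm at 0.2. About 4 N on the lever ends starts to open it, about 8 N opens it fully.
- clip_back (a joint): Angle (rad) of the clip's half on its +x side, the same as clip_front to 0.03.
- tall_stand: Ground steel block 60 x 112 x 25 mm (x, y, z), 1.2 kg, loose on the desk, with an upright stiff white record card, 105 mm wide (y), 2.4 mm thick (x), in its slot: the portrait card, taller than wide. Origin at the centre of the block's underside, z up, y along the card, -x the printed face. Card top edge at z = 161 mm.
- tall_edge (a point): Middle of the tall card's top edge, 161 mm above its stand's origin; axes as the stand's.
- wide_stand: The same steel block with the landscape card, 148 mm wide (y), 2.4 mm thick, the one that carries the clip at the start. Origin at the centre of the block's underside, axes as for the tall one. Card top edge at z = 118 mm. It and the tall stand may be left or right.
- wide_edge (a point): Middle of the wide card's top edge, 118 mm above its stand's origin; axes as the stand's.
- loupe: Bystander: black eyepiece loupe, 38 mm across, 34 mm high, loose; origin under its centre.
- objective_40: Bystander: white and metal microscope objective, 28 mm across, 46 mm high, loose; origin under its centre.
- test_block_200: Bystander: six-sided steel hardness test block 45 x 51 x 12 mm, loose; origin under its centre.
There are look-alikes about, which are no part of the job. Of the things like the clip, leave any that is turquoise; of the rest the smaller one is meant.

How it is judged:
By the outcome, as a careful person would: the job done as asked, in the order asked, and still so for the second after the job is handed in, while the arm keeps its last pose, push and grip.
It also fails if it takes over 35 s, if anything falls off the work surface, if the arm or the gripper's body presses on something with over 40 N, if the wrist force passes 120 N, or if a joint passes its speed limit or range.

## Working session

There is one attempt and no reset: what is moved stays moved. The work goes in short steps, Python scripts to look and compute and a shell command to move; the robot and the scene stay as the last step left them, time stands still between calls to the robot, and variables do not carry over. Pictures are saved under pics/ and viewed, at most 10 in all, crops included, and the job is handed in when it is done.

```bash
mkdir -p pics; cat > h.py <<'E'
from rig import arm
import numpy as np, cv2
from scipy.spatial.transform import Rotation as R
def att(a):
    a=np.array(a,float)
    if a.shape==(3,3): return a
    return R.from_euler('xyz',a,degrees=True).as_matrix() if a.size==3 else R.from_quat(a).as_matrix()
def grab(n,save=None):
    f=arm.grab_frame(n)
    if save: cv2.imwrite('pics/'+save,f['img'][:,:,::-1])
    return f
def ray(f,u,v):
    K=np.array(f['K']);d=np.linalg.inv(K)@[u,v,1]
    return np.array(f['position']),att(f['attitude'])@np.array([d[0],-d[1],-d[2]])
def atz(f,u,v,z):
    p,d=ray(f,u,v);return p+d*(z-p[2])/d[2]
def proj(f,X):
    c=att(f['attitude']).T@(np.array(X)-np.array(f['position']))
    q=np.array(f['K'])@[c[0],-c[1],-c[2]];return q[:2]/q[2]
E
python3 - <<'E'
from h import *
import pickle
o=[]
for n in ('top','scene','wrist'):
    f=grab(n,n+'0.png');print(n,f['K'],f['position'],f['attitude'],[k for k in f]);o.append(f)
pickle.dump(o,open('f0.pkl','wb'))
print(arm.read_state())
E
```

```text
top [[527.3411787    0.         283.78980989]
 [  0.         527.3411787  207.0581515 ]
 [  0.           0.           1.        ]] [0.34564101 0.05111816 1.35901958] [  5.82395285   0.31412715 -88.51115272] ['img', 'K', 'position', 'attitude']
scene [[435.97568024   0.         276.84979131]
 [  0.         435.97568024 206.89815809]
 [  0.           0.           1.        ]] [-0.23538788  0.4459904   0.7100429 ] [  54.88539397   -1.15668876 -117.54703967] ['img', 'K', 'position', 'attitude']
wrist [[338.76610953   0.         278.97696643]
 [  0.         338.76610953 211.20906111]
 [  0.           0.           1.        ]] [ 0.29350112 -0.50081815  0.38486481] [-1.76451476e+01  4.50472291e-02 -6.75960822e+01] ['img', 'K', 'position', 'attitude']
{'clock': 0.15, 'joint_positions': array([-7.93733731e+01,  1.03911418e+01,  9.21172615e+01, -4.47490204e-04,
        7.75678832e+01, -1.18207927e+01]), 'qvel': array([-0.05106609, -0.08989917, -0.1437991 , -0.02586813, -0.12548136,
        0.08632935]), 'tau': array([ 9.05417055e-04, -4.34231257e+01, -3.42172122e+01,  7.02245836e-02,
        3.55317572e-02, -7.77902278e-05]), 'tcp_pos': array([ 0.21947784, -0.53097655,  0.20153711]), 'eef_rot': array([-1.79925242e+02, -1.51997856e-02,  2.24475063e+01]), 'force': array([ 0.44767007, -0.05680288,  0.47944508]), 'torque': array([ 0.00542033, -0.00388265,  0.0173346 ]), 'gripper_force': 0.0, 'width': 0.08772741556790335}
```

View pics/top0.png

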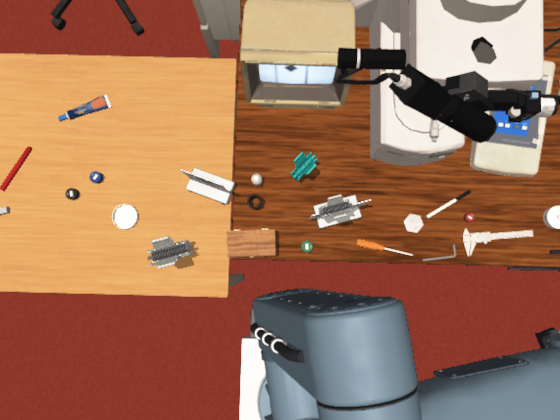

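View pics/scene0.png

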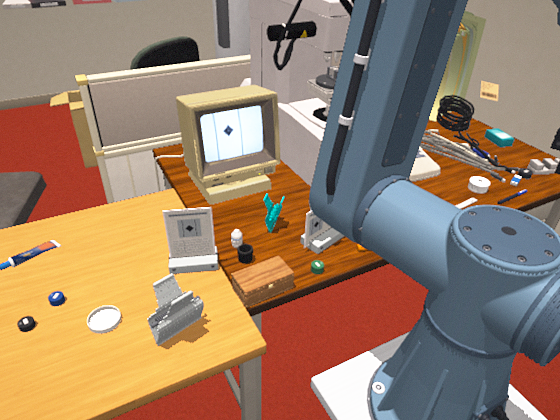

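The clip-like things in the top view are a turquoise one (304,165), a larger steel one lying on the left desk (170,250), and a smaller steel one on the card at (338,210). The smaller steel one fits, since it sits on the wide card. The tall stand is at (210,185). I'll confirm this in an enlarged crop.

```bash
python3 - <<'E'
from h import *
t=cv2.imread('pics/top0.png')
c=t[150:240,170:380];c=cv2.resize(c,None,fx=3.8,fy=3.8,interpolation=cv2.INTER_CUBIC)
s=cv2.imread('pics/scene0.png')[190:290,150:360]; s=cv2.resize(s,(c.shape[1],250),interpolation=cv2.INTER_CUBIC)
cv2.imwrite('pics/crop1.png',np.vstack([c,s]));print(c.shape)
E
```

```text
(342, 798, 3)
```

View pics/crop1.png

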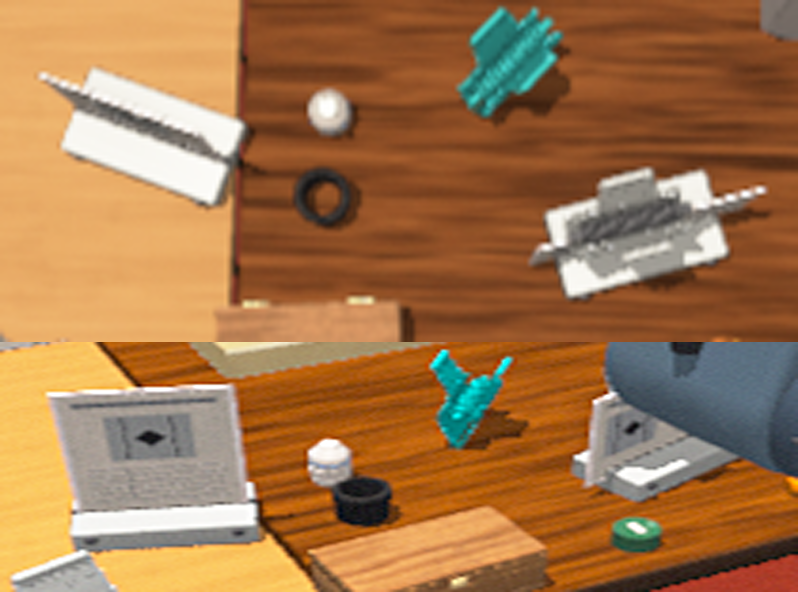

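Confirmed: the small grey clip sits on the landscape card at crop (632,222). The tall portrait card's edge runs from crop (42,76) to (235,157), and the larger clip lies apart on the left desk.

```bash
python3 - <<'E'
from h import *
import pickle
f=pickle.load(open('f0.pkl','rb'))[0]
P=lambda u,v,z:atz(f,170+(u+.5)/3.8-.5,150+(v+.5)/3.8-.5,z)
def show(n,a,b):
    d=b-a;print(n,((a+b)/2*1000).round(),'len',np.linalg.norm(d)*1000,'dir',np.degrees(np.arctan2(d[1],d[0])))
show('wide card',P(530,262,.118),P(768,190,.118))
c=[P(*q,.025) for q in((545,213),(705,172),(730,255),(570,297))];print('wideblk',np.mean(c,0)*1000);show('e',c[0],c[1]);show('e',c[1],c[2])
show('tall card',P(42,76,.161),P(235,157,.161))
c=[P(*q,.025) for q in((95,68),(247,122),(222,205),(63,150))];print('tallblk',np.mean(c,0)*1000);show('e',c[0],c[1]);show('e',c[1],c[2])
show('hinge',P(580,235,.14),P(690,205,.14))
show('wing far',P(598,186,.185),P(655,170,.185))
for n,u,v,z in (('obj',330,110,.046),('loupe',323,197,.034),('turq',510,60,.05),('monitorfoot',760,30,.1)):print(n,P(u,v,z)*1000)
E
```

```text
wide card [471. -73. 118.] len 155.06648972064647 dir -71.67514502609927
wideblk [474.24535623 -74.42142831  25.        ]
e [502. -66.  25.] len 110.84796614244586 dir -74.11010044543146
e [ 490. -128.   25.] len 58.04453186398006 dir -162.6063706738152
tall card [525. 241. 161.] len 127.55210135365064 dir -111.38514459252853
tallblk [532.21692984 249.73080393  25.        ]
e [560. 241.  25.] len 109.40926683533556 dir -108.22306627329992
e [515. 197.  25.] len 58.45921766361237 dir 165.3724167566966
hinge [472. -62. 140.] len 69.83665143156283 dir -73.24432235210456
wing far [492. -52. 185.] len 35.00361351870705 dir -72.79274793922241
obj [549.63073741 132.41192901  46.        ]
loupe [492.87680519 135.9855701   34.        ]
turq [585.43464024  14.08172609  50.        ]
monitorfoot [ 599.61667427 -143.26598964  100.        ]
```

```bash
python3 -m inch '[[[20,40,30],8,88],[[42,80,60],16,88],[[64,122,100],24,88],[[86,164,100],32,88],[[108,206,100],40,88],[[130,248,100],48,88],[[152,290,100],56,88],[[174,332,100],64,88],[[196,374,100],72,88],[[218,416,100],80,88]]'; python3 -m inch '[[[30,54,0],4.6,88],[[30,54,0],4.6,88],[[30,54,0],4.6,88]]'; python3 - <<'E'
from h import *
import pickle
f=grab('wrist','w1.png');pickle.dump(f,open('w1.pkl','wb'));print(arm.read_state()['tcp_pos'],arm.read_state()['eef_rot'],f['position'],f['attitude'])
E
```

```text
clock: 1.15
tcp_pos: [0.438, -0.1133, 0.3023]
eef_rot: [180.0, 0.0, 102.8]
force: [0.7, -0.5, -0.1]
width: 0.0877
gripper_force: 0.0
clock: 1.45
tcp_pos: [0.4678, -0.06, 0.3019]
eef_rot: [-180.0, -0.0, 107.2]
force: [0.4, -0.2, 0.8]
width: 0.0881
gripper_force: 0.0
[ 0.46733006 -0.06136465  0.30186176] [-1.79937007e+02  1.96095048e-03  1.07097009e+02] [0.4455853  0.01559729 0.48532768] [-1.77232533e+01 -3.44013119e-03  1.71638606e+01]
```

View pics/w1.png

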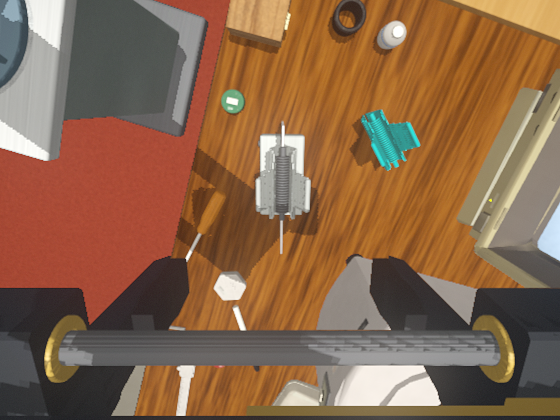

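The wrist view shows the clip's wings across columns 256–309 and rows 177–215, with the card edge vertical at about column 282 between rows 122 and 253. I'll enlarge it to take exact pixels.

```bash
python3 - <<'E'
import cv2
c=cv2.imread('pics/w1.png')[115:260,235:330];cv2.imwrite('pics/crop2.png',cv2.resize(c,None,fx=4,fy=4,interpolation=cv2.INTER_CUBIC))
E
```

```text
(no output)
```

View pics/crop2.png

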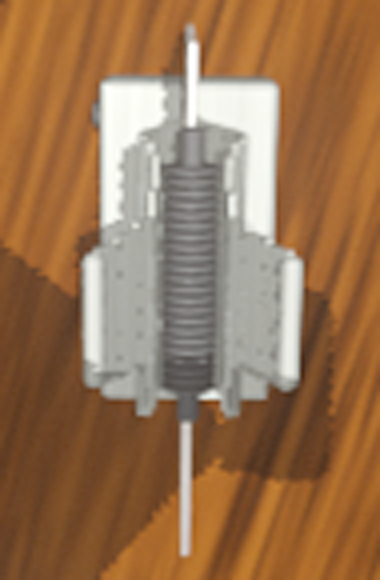

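```bash
python3 - <<'E'
from h import *
import pickle
f=pickle.load(open('w1.pkl','rb'))
P=lambda u,v,z:atz(f,235+(u+.5)/4-.5,115+(v+.5)/4-.5,z)*1000
def show(n,a,b):
    d=b-a;print(n,((a+b)/2).round(1),'len',np.linalg.norm(d),'dir',np.degrees(np.arctan2(d[1],d[0])))
show('card',P(190,35,.118),P(184,555,.118))
show('lever x',P(83,319,.185),P(302,319,.185))
show('lever y',P(192,249,.185),P(192,389,.185))
show('pin',P(192,128,.1405),P(188,418,.1405))
show('blk',P(102,79,.025),P(280,79,.025))
E
```

```text
card [476.2 -74.5 118. ] len 149.41912575262523 dir -73.35595151158117
lever x [472.5 -59.6 185. ] len 50.15970247508342 dir 17.162946624338755
lever y [472.4 -59.9 185. ] len 33.14594874852805 dir -72.64831461725696
pin [472.5 -60.4 140.5] len 77.24492362668809 dir -73.4469345420155
blk [461.7 -21.1  25. ] len 59.190823136771215 dir 17.1635629749689
```

The lever span is 50.2 mm, the wing width 33.1 mm and the card 149 mm, all as given. The clip centre is at (472.5, -60). I'll go down onto it.

```bash
python3 -m inch '[[[5,1,-20],-0.3,88],[[5,1,-60],-0.3,88],[[5,1,-95],-0.3,88],[[5,1,-125],-0.3,88],[[5,1,-138],-0.3,88],[[5,1,-138],-0.3,88],[[5,1,-138],-0.3,88]]'; python3 -m inch '[[[0,0,0],0,60],[[0,0,0],0,50],[[0,0,0],0,40],[[0,0,0],0,30],[[0,0,0],0,20],[[0,0,0],0,10],[[0,0,0],0,10],[[0,0,0],0,10],[[0,0,0],0,10]]'; python3 - <<'E'
from h import *
f=grab('wrist');a=f['img'][:,:,::-1];g=grab('scene')['img'][:,:,::-1]
cv2.imwrite('pics/w2.png',np.hstack([cv2.resize(a[60:360,130:430],(400,400)),cv2.resize(g[170:300,250:380],(400,400))]))
E
```

```text
clock: 2.2
tcp_pos: [0.4731, -0.0617, 0.1655]
eef_rot: [179.9, 0.1, 106.7]
force: [-0.1, -0.6, 0.2]
width: 0.0883
gripper_force: 0.0
clock: 3.1
tcp_pos: [0.4726, -0.0604, 0.1642]
eef_rot: [-180.0, -0.0, 106.8]
force: [0.5, 0.8, -1.5]
width: 0.0184
gripper_force: 0.0
```

View pics/w2.png

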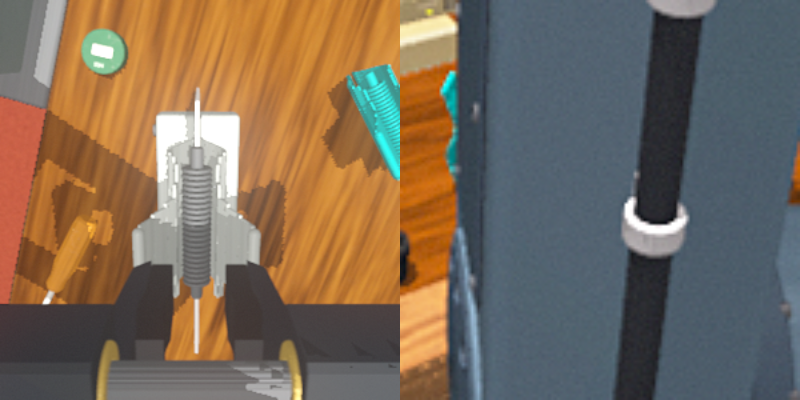

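The wrist view shows the lever ends at crop columns 133 and 260, with the fingers at columns 172 and 225. It isn't clear whether the wings are squeezed, so I'll check by projection.

```bash
python3 - <<'E'
from h import *
s=arm.read_state();print(s['width'],s['gripper_force'],s['tcp_pos'],s['force'],s['clock'])
f=grab('wrist')
c=np.array([.4725,-.060]);ex=np.array([np.cos(np.radians(16.7)),np.sin(np.radians(16.7))]);ey=np.array([-ex[1],ex[0]])
for n,x,y,z in (('leverL',-25,16,185),('leverR',25,16,185),('sqzL',-8,16,190),('sqzR',8,16,190),('leverLn',-25,-16,185),('pin+',0,39,140),('jawR open',15.5,37,100),('tcp',0,0,164),('padR',8,0,183)):
    p=proj(f,[*(c+(ex*x+ey*y)/1000),z/1000]);print(n,p.round(),((p-[130,60])*4/3).round())
cv2.imwrite('pics/w3.png',cv2.resize(f['img'][130:300,190:370,::-1],(720,680))[:600])
E
```

```text
0.011117272985464208 0.0 [ 0.47256317 -0.06043789  0.16417126] [ 1.11883152  0.71177023 -0.49897153] 3.2
leverL [228. 231.] [131. 227.]
leverR [326. 230.] [261. 227.]
sqzL [261. 234.] [174. 232.]
sqzR [293. 234.] [217. 232.]
leverLn [231. 286.] [135. 301.]
pin+ [277. 170.] [196. 146.]
jawR open [299. 162.] [225. 136.]
tcp [277. 243.] [196. 244.]
padR [292. 257.] [216. 263.]
```

View pics/w3.png

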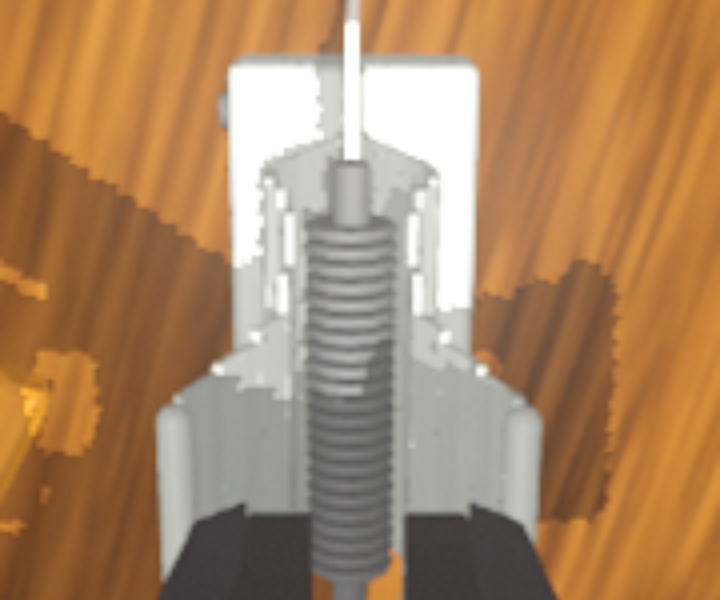

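The fingers shut to 11 mm with no force and the wings are still spread. In the image the tips sit at a depth of about 162 mm, so they are still above the lever ends. I'll reopen, go lower and close again while watching the force.

```bash
python3 -m inch '[[[0,0,0],0,88],[[0,0,0],0,88],[[0,0,0],0,88],[[0,0,0],0,88],[[0,0,0],0,88],[[0,0,0],0,88],[[0,0,-8],0,88],[[0,0,-18],0,88],[[0,0,-28],0,88],[[0,0,-28],0,88]]'; python3 -m inch '[[[0,0,0],0,70],[[0,0,0],0,60],[[0,0,0],0,50],[[0,0,0],0,40],[[0,0,0],0,40]]'; python3 - <<'E'
from h import *
s=arm.read_state();print(s['width'],s['gripper_force'],s['force'])
f=grab('wrist');cv2.imwrite('pics/w4.png',f['img'][:,:,::-1])
E
```

```text
clock: 4.25
tcp_pos: [0.4711, -0.0599, 0.134]
eef_rot: [-179.8, -0.1, 106.7]
force: [0.1, 0.3, -0.1]
width: 0.0869
gripper_force: 0.0
clock: 4.75
tcp_pos: [0.4728, -0.0605, 0.1365]
eef_rot: [180.0, 0.0, 106.7]
force: [-0.0, 0.3, 0.2]
width: 0.0501
gripper_force: 0.1
0.05010769008325658 0.10340238455682993 [-0.04134106  0.29381803  0.20858529]
```

View pics/w4.png

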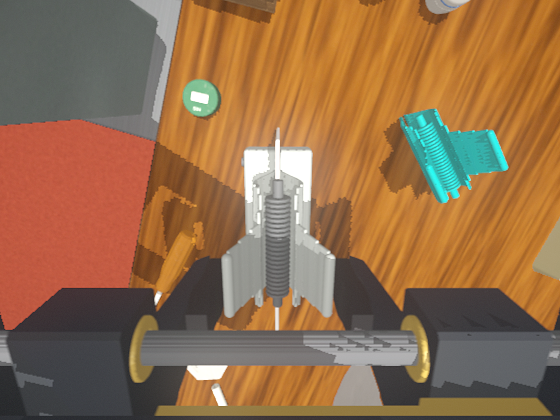

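The fingers now touch the lever ends from outside at a width of 50.1 mm, with the wings at columns 222–335 between them. I'll squeeze.

```bash
python3 -m inch '[[[0,0,0],0,40],[[0,0,0],0,30],[[0,0,0],0,20],[[0,0,0],0,12],[[0,0,0],0,12],[[0,0,0],0,12],[[0,0,0],0,12],[[0,0,0],0,12]]'; python3 - <<'E'
from h import *
f=grab('wrist');a=f['img'][:,:,::-1]
cv2.imwrite('pics/w5.png',cv2.resize(a[100:360,180:380],(461,600)))
E
```

```text
clock: 5.6
tcp_pos: [0.4726, -0.0604, 0.1362]
eef_rot: [-180.0, -0.0, 106.7]
force: [1.0, -0.2, 0.4]
width: 0.0131
gripper_force: 30.0
```

```bash
python3 -m inch '[[[0,0,5],0,12],[[0,0,20],0,12],[[0,0,45],0,12],[[0,0,75],0,12],[[0,0,110],0,12],[[3,25,120],-4,12],[[7,55,120],-8,12],[[12,90,120],-14,12],[[17,125,120],-21,12],[[22,160,120],-28,12]]'; python3 -m inch '[[[6,40,0],-3,12],[[10,70,0],-6,12],[[12,83,0],-7,12],[[12,83,0],-7,12],[[12,83,0],-7,12],[[12,83,0],-7,12]]'; python3 - <<'E'
from h import *
import pickle
f=grab('wrist','w6.png');g=grab('top','t6.png');pickle.dump((f,g),open('w6.pkl','wb'))
s=arm.read_state();print(s['tcp_pos'],s['eef_rot'],f['position'],f['attitude'])
a=f['img'][:360,:,::-1];b=g['img'][150:270,170:290,::-1]
c=np.zeros((600,800,3),np.uint8);c[:360,:560]=a;c[360:600,:240]=cv2.resize(b,(240,240),interpolation=cv2.INTER_CUBIC)
cv2.imwrite('pics/c6.png',c)
E
```

```text
clock: 6.65
tcp_pos: [0.4947, 0.1009, 0.2568]
eef_rot: [180.0, -0.0, 78.4]
force: [-0.1, -0.0, -1.1]
width: 0.013
gripper_force: 30.0
clock: 7.25
tcp_pos: [0.5066, 0.1817, 0.2563]
eef_rot: [180.0, 0.0, 71.7]
force: [0.2, 0.6, 0.3]
width: 0.0127
gripper_force: 30.0
[0.50667272 0.18158761 0.25636916] [1.79989142e+02 3.37793451e-03 7.16823959e+01] [0.53234653 0.2568811  0.43970709] [-17.72665971  -0.06315468 -18.32542444]
```

View pics/c6.png

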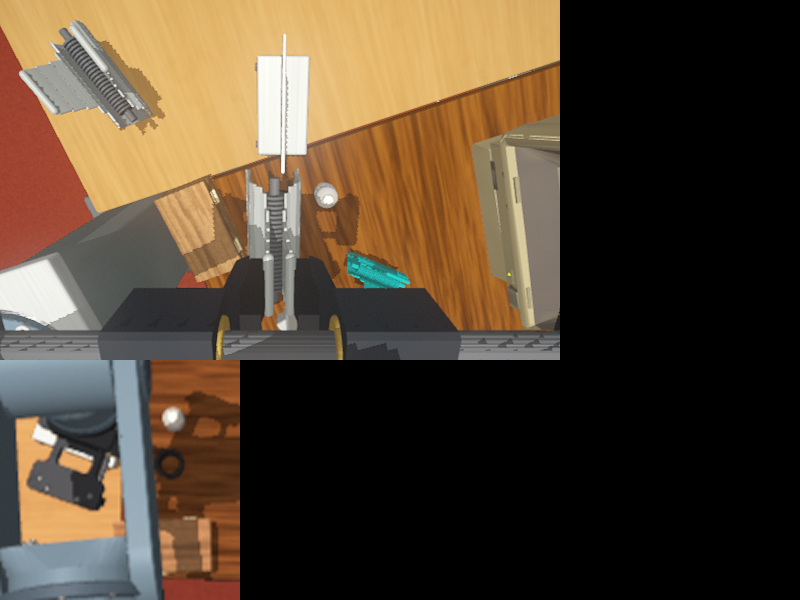

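The wrist view shows the clip held wide open, with its jaw ends at columns 248–300 near row 172. The tall card's top edge runs from (284,35) to about (283,172). I'll take sub-pixel columns by code.

```bash
python3 - <<'E'
from h import *
import pickle
f,g=pickle.load(open('w6.pkl','rb'));G=f['img'].astype(int).sum(2)//3
for r in (36,42,48,65,100,140,150,160,166): print(r,G[r,276:294])
print('col283',G[26:40,284],G[160:182,283])
for r in (168,172,176,180,184,190,200,215,230): print(r,G[r,242:306])
E
```

```text
36 [177 178 180 181 181 180 166 222 254 242 196 177 179 180 180 180 182 182]
42 [181 180 179 180 181 181 171 226 255 238 191 181 181 181 182 181 181 182]
48 [181 181 181 180 181 179 182 235 255 234 186 182 184 184 182 183 183 182]
65 [248 251 251 249 239 186 174 247 255 230 227 247 245 246 247 245 243 244]
100 [246 248 249 249 227 165 229 255 254 216 173 171 222 247 245 242 244 242]
140 [245 247 248 246 209 174 247 255 235 180 215 241 244 244 243 243 242 242]
150 [245 245 246 245 203 209 255 255 230 167 215 241 242 242 242 241 240 242]
160 [124 123 116 108  98 205 255 255 226  85 110 123 128 129 131 134 133 132]
166 [118 119 120 117 102 234 255 255 227  78 101 116 119 122 124 127 128 130]
col283 [177 178 178 179 180 180 179 199 242 255 254 254 255 255] [255 255 255 255 255 255 255 255 255 255 255 255 248 183  96  88  90  91
  92  91  92  91]
168 [ 83  83  84  87  91  90  94  98  99 107 112 121 116 108 113 121 123 120
 119 123 125 126 122 111  99 100 100 102 104 110 116 123 118 114 116 117
 118 116 106 236 255 255 225  74  86 107 119 121 122 122 125 126 127 129
 132 149 144 124 123 11
[... 1438 characters left out ...]
226 225 162  78  84  85  93 102 103 111 115 108 102 100
  98  89  86  80  77  74 180 227 211 182 185 187 195 200 198 198 199 197
 179 163 162 160 133  90  80  83  86  89]
215 [ 75  94 100  99 123 155 157 172 184 183 182 179 200 212 208 210 210 209
 205 201 204 199 172 136 206 232 201 128  79  78  78  80  79  78  81  80
  84  89  90  88 143 209 231 191 129 175 188 188 195 199 197 198 198 185
 165 161 162 151 109  69  72  71  73  76]
230 [ 78  79  80  78  73 110 128 125 131 136 137 136 144 149 148 149 151 148
 147 174 201 207 176 136 174 218 230 188  93  85  83  85  99 109 109 112
 121 123 122 104  99 124 203 229 205 160 135 138 139 171 194 199 201 184
 159 159 180 164  85  71  75  77  76  74]
```

```bash
python3 - <<'E'
from h import *
import pickle
f,g=pickle.load(open('w6.pkl','rb'))
a=atz(f,284.1,33.5,.161)*1000;b=atz(f,282.6,172.7,.161)*1000;d=a-b
print('edge mid',(a+b)/2,'len',np.linalg.norm(d),'yaw',np.degrees(np.arctan2(d[1],d[0]))-90)
t=np.array([506.7,181.6,256.4]);yaw=np.radians(-18.32);ex=np.array([np.cos(yaw),np.sin(yaw),0]);ey=np.array([-ex[1],ex[0],0])
for h in (4,0,-4):
  for n,x,y,z in (('pin+',0,39,0),('jawL',-15.5,37,-38),('jawR',15.5,37,-38),('leverL',-8,16,50),('leverR',8,16,50),('jawL-',-15.5,-37,-38)):
    print(h,n,proj(f,(t+ex*x+ey*y+[0,0,z+h])/1000).round(1))
E
```

```text
edge mid [534.8509185  252.63703762 161.        ] len 104.31129563214887 yaw -18.74831587622171
4 pin+ [277.4 181.6]
4 jawL [253.7 171.7]
4 jawR [301.4 171.7]
4 leverL [258.  261.5]
4 leverR [296.  261.5]
4 jawL- [256.  273.9]
0 pin+ [277.4 180. ]
0 jawL [254.1 170.5]
0 jawR [301.  170.5]
0 leverL [258.5 257.3]
0 leverR [295.6 257.3]
0 jawL- [256.4 271.2]
-4 pin+ [277.4 178.5]
-4 jawL [254.5 169.4]
-4 jawR [300.7 169.4]
-4 leverL [259.1 253.4]
-4 leverR [295.2 253.4]
-4 jawL- [256.7 268.6]
```

The edge length comes out at 104.3 mm (105 given), the edge middle is at (534.9, 252.6) and its yaw is -18.7°. The held clip sits about 3 mm to -x in the hand and is slightly turned. I'll move it to hover just above the card and compare the two directly.

```bash
python3 -m inch '[[[10,23,0],-0.5,12],[[21,47,0],-1,12],[[31,70,0],-1.5,12],[[31,70,0],-1.5,12],[[31,70,-20],-1.5,12],[[31,70,-40],-1.5,12],[[31,70,-42],-1.5,12],[[31,70,-42],-1.5,12],[[31,70,-42],-1.5,12]]'; python3 - <<'E'
from h import *
import pickle
f=grab('wrist','w7.png');pickle.dump(f,open('w7.pkl','wb'));s=arm.read_state();print(s['tcp_pos'],s['eef_rot'],s['force'],f['position'],f['attitude'])
g=f['img'][140:290,215:340,::-1];cv2.imwrite('pics/c7.png',cv2.resize(g,None,fx=4,fy=4,interpolation=cv2.INTER_CUBIC))
E
```

```text
clock: 8.25
tcp_pos: [0.5382, 0.2521, 0.2155]
eef_rot: [179.9, -0.0, 70.2]
force: [0.3, -0.2, -0.3]
width: 0.0129
gripper_force: 30.0
[0.53836432 0.25234745 0.21571689] [ 1.79892175e+02 -6.68677286e-02  7.02254139e+01] [-0.31180154 -0.7907184  -0.21994656] [0.56567464 0.32659049 0.3990165 ] [-17.65757614  -0.14185988 -19.8294506 ]
```

View pics/c7.png

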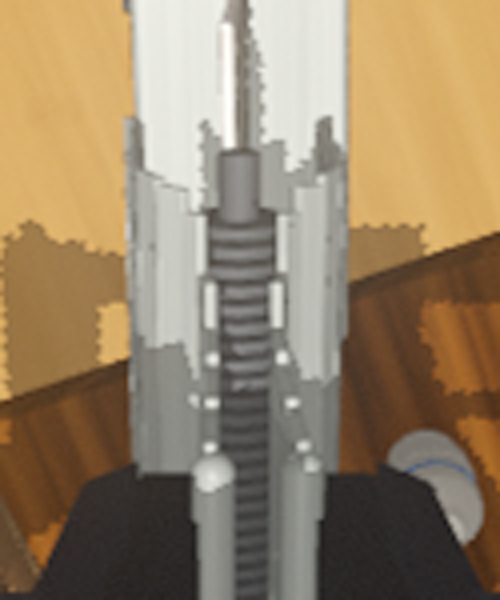

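The crop shows the card edge centre at x≈229 and the jaws spanning x=130–347 (centre 238). With depth allowed for, the jaws sit 1.9 mm to +x, and the angle agrees within about 1.5°. I'll shift 1.5 mm and lower 35 mm.

```bash
python3 -m inch '[[[-1.4,0.5,0],0,12],[[-1.4,0.5,0],0,12],[[-1.4,0.5,-6],0,12],[[-1.4,0.5,-12],0,12],[[-1.4,0.5,-18],0,12],[[-1.4,0.5,-24],0,12],[[-1.4,0.5,-30],0,12],[[-1.4,0.5,-35],0,12],[[-1.4,0.5,-35],0,12],[[-1.4,0.5,-35],0,12]]'; python3 -m inch '[[[0,0,0],0,12],[[0,0,0],0,12],[[0,0,0],0,12]]'; python3 - <<'E'
from h import *
import pickle
f=grab('wrist','w8.png');pickle.dump(f,open('w8.pkl','wb'));s=arm.read_state();print(s['tcp_pos'],s['eef_rot'],s['force'],s['torque'],f['position'],f['attitude'])
G=f['img'].astype(int).sum(2)//3
for r in (100,120,140,155,165,172,180,190): print(r,G[r,240:308])
print(G[80:180,272][::2])
p=np.array([534.85,252.64,161]);y=np.radians(-18.75);e=np.array([-np.sin(y),np.cos(y),0])
for k in (52.5,37,-52.5): print(k,proj(f,(p+e*k)/1000))
E
```

```text
clock: 9.3
tcp_pos: [0.5362, 0.2531, 0.1791]
eef_rot: [-180.0, 0.0, 70.2]
force: [-0.3, 0.5, -0.2]
width: 0.0128
gripper_force: 30.0
clock: 9.6
tcp_pos: [0.5364, 0.2531, 0.1795]
eef_rot: [180.0, -0.0, 70.2]
force: [0.1, 0.4, -1.0]
width: 0.0132
gripper_force: 30.0
[0.53630062 0.25309423 0.17943784] [ 1.79980186e+02 -1.16569835e-02  7.02497541e+01] [ 0.1502359  -0.08453093 -0.70543564] [-0.03887267 -0.0965432  -0.00642732] [0.56394739 0.32759144 0.3629709 ] [-17.68981513  -0.08423183 -19.79578867]
100 [165 165 165 165 166 165 164 165 165 164 165 166 167 167 168 168 169 169
 169 167 166 166 164 163 162 162 162 164 165 164 165 167 166 165 168 169
 169 168 166 167 167 166 168 168 167 167 169 170 170 169 167 168 167 167
 167 166 164 163 162 162 162 163 165 164 164 164 162 162]
120 [165 166 169 169 169 169 168 168 169 169 168 167 166 167 166 167 166 168
 168 168 169 170 171 171 171 172 171 170 169 168 168 169 168 167 168 168
 169 170 170 170 168 170 170 171 170 170 171 170 169 169 171 170 172 170
 173 172 172 172 171 168 169 167 166 166 167 165 165 167]
140 [169 169 169 160 137 118 160 198
[... 1251 characters left out ...]
115 146 163 159 158 156 154 199 222 222 222 217 187 153 145
 122 115 118 117 119 120 117 197 227 226 214 193 168 157]
190 [163 165 168 168 167 165 167 151 139 158 173 172 170 175 189 197 198 198
 197 196 207 193 197 192 160 162 160 161 165 139 107 121 131 135 141 141
 134 127 115 113 146 164 160 159 158 159 158 147 167 197 196 186 186 185
 186 189 171 150 151 165 160 200 226 226 214 189 166 157]
[167 165 167 168 168 168 167 166 163 164 166 167 169 172 169 168 168 167
 167 166 168 167 168 168 168 136 209 231 228 228 228 229 230 228 221 209
 198 226 214 212 222 224 222 221 219 231 230 228 218 100]
52.5 [273.49756784 152.51906779]
37 [274.08920967 178.19091462]
-52.5 [277.0372841  306.11039505]
```

The card edge still projects where it was measured (column 273.5 at row 152). The jaws are centred on it within about 0.3 mm, contact force is near zero and the clip is at its stop, so I'm handing in.

```bash
python3 -c "
from rig import arm
print(arm.job_done())"
```

```text
the job is handed in; nothing more can be done
None
```

I handed the job in with the clip off the wide card and held squeezed open over the middle of the tall card's top edge, one jaw each side with no contact force showing; its jaw ends are an estimated 2 cm below the edge (good to about 3 mm), and I did not look again at the wide stand or the other things afterwards.

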